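# Swing the inspection mirror to the round tenon and hold it

## Task

On the joiner's bench a small inspection camera looks into a swivelling mirror. Pull the dust cap in front of the camera's lens straight up as far as it goes and leave it up, then grip the mirror's handle and turn the mirror until the camera sees the round tenon (not the square one) in the middle of the mirror. Finish while still gripping the handle, holding the mirror still at that angle (it springs back if let go); leave both leg blanks, the mallet and the plane where they stand.

Things in the scene. Friction and masses are not known exactly. Their poses are not given: they have to be found in the camera images.
- rig: Fixed inspection rig on a plywood base plate 300 x 85 x 12 mm. Origin on the bench surface, under the mirror's vertical pivot axis; its x axis points along the base from the mirror to the camera, z up. The camera is a black box 52 x 44 mm (top 93 mm above the bench) whose centre is 196 mm from the pivot along x; its lens is on the x axis, 72 mm above the bench, and looks back along -x at the middle of the mirror. The rig's place and yaw vary.
- cap (a joint): Height in m of the grey dust cap on its vertical slide: 0 fully down (covers the lens), 0.045 fully up at its stop (lens clear). A snug fit of about 3 N holds it wherever it is left; it may start up to 4 mm up. It is a plate 46 wide x 44 high x 6 mm between two guide rails (tops 93 mm above the bench), 154 mm from the pivot along the rig's x.
- cap_tab (a point): Near the middle of the upright grip tab on top of the cap; moves with the cap. The tab is 12 mm thick along the rig's x, 30 mm wide along the rig's y, and reaches from 20 mm below this point to 16 mm above it. This point is 114 mm above the bench with the cap down. Axes as the rig's.
- mirror (a joint): Angle in rad of the mirror about its vertical pivot: 0 faces the camera squarely, positive is counter-clockwise from above, stops at -1.15 and 1.15. A light spring (0.06 N m per rad) turns it back to 0 when let go. The reflecting face, 76 wide x 64 mm high in a wooden frame 84 x 72 mm, centre 75 mm above the bench, contains the pivot axis and looks along the rig's x at angle 0.
- mirror_handle (a point): Centre of the mirror's handle, on the pivot axis, 139 mm above the bench: an upright flat wooden bar 44 mm wide (along the mirror's face, the point's y), 12 mm thick (along the mirror's facing direction, the point's x) and 38 mm high; the frame's top is 28 mm below this point. It turns with the mirror.
- sight_line (a point): Unseen pointer for what the camera sees: origin at the centre of the mirror face on the pivot axis, 75 mm above the bench; its x axis is the level direction in which the camera's view leaves the mirror, so it turns twice as far as the mirror and points at the camera when the mirror is at 0.
- round_tenon (a point): Middle of the round tenon (26 mm diameter, 40 mm high) on top of a loose dark wooden leg blank 46 x 46 x 55 mm high; 75 mm above the bench. It stands on the left or right of the rig, 14 to 20 cm to the side of the rig's x axis.
- square_tenon (a point): Middle of the square tenon (26 x 26 x 40 mm high) of the other, otherwise equal, leg blank, on the opposite side of the rig; 75 mm above the bench.
- mallet_mid (a point): Mid-height of a turned wooden mallet, 76 mm in diameter and 220 mm high, standing on its head on the bench; to be left alone.
- plane_mid (a point): Middle of a hand plane 200 x 55 x 56 mm lying on the bench, 30 mm above the bench; to be left alone.

How it is judged:
By the outcome, as a careful person would: the job done as asked, in the order asked, and still so for the second after the job is handed in, while the arm keeps its last pose, push and grip.
It also fails if it takes over 45 s, if anything falls off the work surface, if the arm or the gripper's body presses on something with over 40 N, if the wrist force passes 120 N, or if a joint passes its speed limit or range.

## Robot

A 7-joint arm with a two-finger parallel gripper is mounted at the origin on the work surface. World frame = base frame: x ahead of the robot, y to its left, z up, the work surface at z = 0. Lengths are in m, angles in rad, forces in N, time in s.
With the tool pointing down it reaches from about 0.425 to 0.925 m from the base axis. Payload 6.8 kg.
Tool frame: the origin (TCP) lies at the very end of the fingers, on their centre line; the grasp point (between the pads) lies 19 mm behind it; y points along the fingers, z is the direction in which the jaws open and shut, and the axes are right-handed (so a half turn about y gives the same grasp; the last joint's range is limited). The gripper opens to 85 mm and grips with 20 to 120 N. Pads are 22 mm wide; open, the fingers measure 114 mm over their backs; the gripper's body (76 mm by 85 mm) begins 54 mm behind the grasp point. The pads swing forward as they close: fully open they stand 13 mm farther back than shut.
Start: joints at [1.114, 0.477, 0.022, 1.555, -0.011, 1.109, -0.083], TCP at [0.231, -0.634, 0.231] pointing down, gripper open.
Joint ranges: [-2.96, 2.96], [-0.34, 2.1], [-1.41, 1.46], [0.24, 2.44], [-1.37, 4.51], [0.17, 1.92], [-2.96, 2.96]. Speed limits (rad/s): [2.39, 2.39, 3.14, 3.14, 3.14, 3.14, 3.14].

## Interface

Orientations are given as a rotation vector (axis times angle).
In Python, from bench import r gives the robot as it stands.
- The arm moves only by the tool drive_tool, never from a script. Its argument "series" is a list of rows, each a list of 7 numbers: the shift along the tool's x, y, z in mm, then the turn, a rotation vector about the tool's x, y, z in degrees, then the finger opening in mm, from 0 to 85.4. In form: [[tx, ty, tz, wx, wy, wz, grip], ...]. A call has 1 to 5 rows; each row is the pose to reach, as a shift and turn from the pose measured when the call began, along the tool's axes at that moment; what a row does not reach only later rows make up. A row lasts 1/10 s, in which the tool goes at most 50 mm and 8.59 degrees, less where a joint would pass 70% of its speed; a pose out of reach is approached as far as the arm can. A call with a gripper value outside its range is refused whole. The fingers move at their own pace and stop on an object; "squeeze" is the grip in N (left out, the last holds). Time passes only in rows, so rows that repeat a pose let the fingers close. It gives the time, the measured TCP pose, the force and the opening at its end, in the units of the state.
- r.get_obs(): the state, without advancing time (a new reading comes with each control period).
- r.grab_frame(name): name is "side" or "top"; returns a dict with "frame" (400x640x3 uint8, blue, green, red), "intrinsics" (3x3 intrinsics, pixels), "rvec" (rotation vector, rad) and "tvec" (3), from world to camera coordinates, as OpenCV has them. Camera axes: x right, y down, z forward; pixel columns grow to the right and rows downward; lengths in m; the calibration is good to about 2 mm. A picture is of the moment at which its call begins. There is no depth.
- r.hand_in(): hands the job in, once; it reports no verdict.
The state is a dict: "clock": time; "joints": joint angles; "qvel": joint speeds; "tau": joint torques, N m; "tcp_pos": TCP position; "orientation": TCP orientation; "contact_force": force on the tool from outside, world axes, zero at the start; "moment": the same for the moment, N m; "grip_width": finger opening in m.
Only numpy, scipy, OpenCV 4.12 (cv2) and the standard library are available. Lean on these libraries where they do the work, as an engineer would, in place of code of your own. Each camera call takes 0.05 s, during which the arm holds its last target.

## Working session

There is one attempt and no reset: what is moved stays moved. The work goes in short steps, Python scripts to look and compute and a tool call to move; the robot and the scene stay as the last step left them, time stands still between calls to the robot, and variables do not carry over. Pictures are saved under pics/ and viewed, and the job is handed in when it is done.

Besides the shell and the picture viewer there is one more tool, called after "Request:" in YAML: its name, and indented under it one key for each argument. drive_tool: Moves the arm, as the interface text tells. Its arguments: {"type":"object","properties":{"series":{"type":"array","items":{"type":"array","items":{"type":"number"}}},"squeeze":{"type":"number"}},"required":["series"]}

```bash
mkdir -p pics; ls; python3 - <<'E'
from bench import r
import cv2
o=r.get_obs()
for k,v in o.items(): print(k,v)
for n in("side","top"):
    f=r.grab_frame(n); cv2.imwrite(f"pics/{n}0.png",f["frame"]); print(n,f["intrinsics"],f["rvec"],f["tvec"])
E
```

```text
pics
clock 0.0
joints [ 1.11389373  0.4778159   0.02232359  1.55645778 -0.0115371   1.10928799
 -0.08311484]
qvel [ 4.35675123e-04 -9.35977917e-06  1.36926054e-03  1.42943274e-04
  8.67193548e-04  1.70850004e-03  9.76893101e-04]
tau [ 1.47706771e-03 -5.96447289e+01  1.60873018e+00 -2.81191063e+01
  1.25535109e-02  9.49322392e-03  9.22406429e-06]
tcp_pos [ 0.23049876 -0.63379242  0.23031212]
orientation [-0.35844331  2.03379507 -2.03009258]
contact_force [ 0.47633581 -0.10379891 -0.12328522]
moment [-0.04514636 -0.00629397 -0.02222494]
grip_width 0.08563412058902253
side [[459.59737333   0.         318.02594416]
 [  0.         459.59737333 191.27974058]
 [  0.           0.           1.        ]] [ 0.09051534 -2.829784    1.29652559] [0.57172821 0.11563858 1.58964717]
top [[437.91305339   0.         321.43377341]
 [  0.         437.91305339 197.9265566 ]
 [  0.           0.           1.        ]] [ 2.1259877  -2.18278999  0.15439534] [-0.00830212  0.57769235  1.21216151]
```

View pics/side0.png

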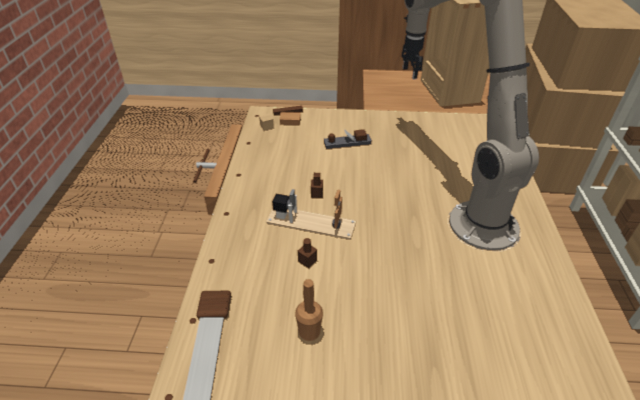

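View pics/top0.png

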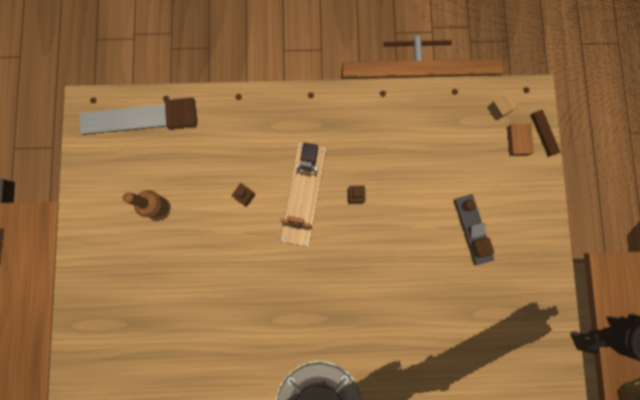

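Top view: the rig runs from the mirror at about (297,225) to the camera at about (309,155), with blanks at (243,194) and (357,194). Next I zoom in on both views.

```bash
python3 - <<'E'
import cv2
a=cv2.imread("pics/top0.png")[130:260,220:380]
b=cv2.imread("pics/side0.png")[160:280,250:370]
cv2.imwrite("pics/topz.png",cv2.resize(a,None,fx=4.6,fy=4.6,interpolation=cv2.INTER_CUBIC))
cv2.imwrite("pics/sidez.png",cv2.resize(b,None,fx=5,fy=5,interpolation=cv2.INTER_CUBIC))
E
```

```text
(no output)
```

View pics/topz.png

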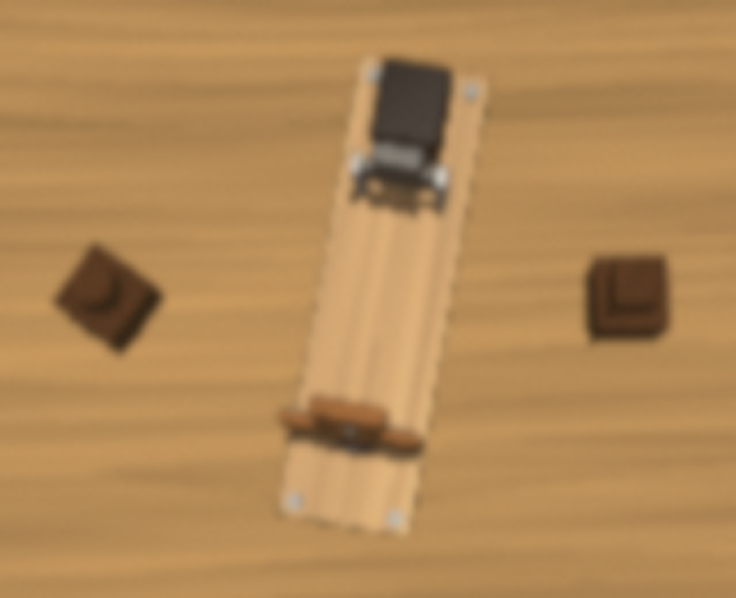

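View pics/sidez.png

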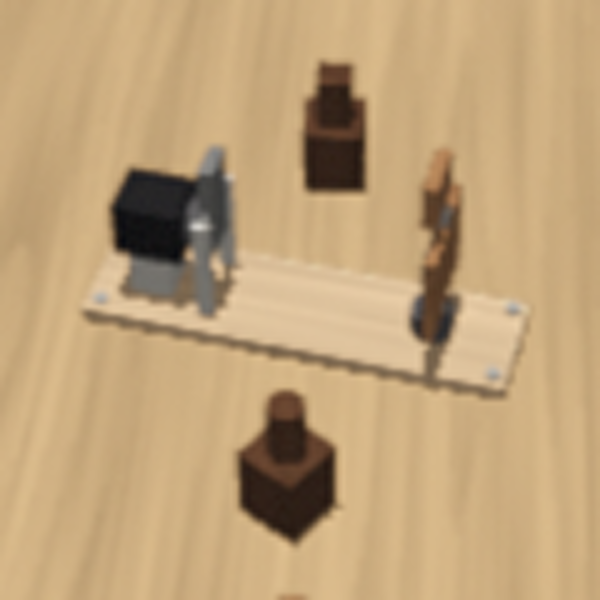

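```bash
cat > h.py <<'E'
import numpy as np, cv2
from scipy.spatial.transform import Rotation as R
K={'side':np.array([[459.59737333,0,318.02594416],[0,459.59737333,191.27974058],[0,0,1]]),'top':np.array([[437.91305339,0,321.43377341],[0,437.91305339,197.9265566],[0,0,1]])}
RV={'side':np.array([0.09051534,-2.829784,1.29652559]),'top':np.array([2.1259877,-2.18278999,0.15439534])}
T={'side':np.array([0.57172821,0.11563858,1.58964717]),'top':np.array([-0.00830212,0.57769235,1.21216151])}
def ray(n,u,v):
    M=R.from_rotvec(RV[n]).as_matrix()
    return -M.T@T[n], M.T@np.linalg.inv(K[n])@np.array([u,v,1.])
def onz(n,uv,z):
    c,d=ray(n,*uv); return c+d*(z-c[2])/d[2]
def tri(a,b):
    P={n:K[n]@np.c_[R.from_rotvec(RV[n]).as_matrix(),T[n]] for n in K}
    X=cv2.triangulatePoints(P['top'],P['side'],np.float64(a),np.float64(b)).ravel(); X=X[:3]/X[3]
    return X
def proj(n,X): return cv2.projectPoints(np.float64([X]),RV[n],T[n],K[n],None)[0].ravel()
E
python3 - <<'E'
from h import *
np.set_printoptions(precision=4,suppress=True)
t=lambda x,y:np.array([(x+.5)/4.6-.5+220,(y+.5)/4.6-.5+130])
s=lambda x,y:np.array([(x+.5)/5-.5+250,(y+.5)/5-.5+160])
S=[onz('top',t(*p),.012) for p in[(293,500),(395,519),(373,74),(472,91)]]
print(np.array(S))
ax=(S[2]+S[3]-S[0]-S[1]); print('yaw',np.degrees(np.arctan2(ax[1],ax[0])), 'len',np.linalg.norm(ax)/2, np.linalg.norm(S[0]-S[1]), 'mid',sum(S)/4)
y=(S[0]-S[1])+(S[2]-S[3]);print(np.degrees(np.arctan2(-y[0],y[1])))
for n,a,b in[('screwA',(373,74),(100,297)),('screwB',(293,500),(493,374)),('screwC',(395,519),(512,308)),('tab top',(398,153),(217,150)),('handle top',(350,406),(441,153)),('round top',(97,280),(286,398)),('square top',(635,288),(336,66))]:
    X=tri(t(*a),s(*b)); print(n,X, proj('top',X)-t(*a),proj('side',X)-s(*b))
E
```

```text
[[ 0.4664  0.0893  0.012 ]
 [ 0.4529  0.0256  0.012 ]
 [ 0.739   0.0336  0.012 ]
 [ 0.7262 -0.03    0.012 ]]
yaw -11.522255927174553 len 0.2785695364952807 0.06505976813326586 mid [0.5961 0.0296 0.012 ]
-11.727473810019418
screwA [0.7386 0.0335 0.0144] [ 0.0011 -0.067 ] [0.0504 0.0134]
screwB [0.4662 0.0891 0.0136] [-0.002   0.0454] [-0.0353 -0.0042]
screwC [0.4534 0.0255 0.0137] [ 0.0092 -0.2092] [0.1579 0.0178]
tab top [0.6566 0.0156 0.1383] [-0.0202  0.8157] [-0.5808 -0.14  ]
handle top [0.5082 0.0446 0.1683] [-0.0319  0.7713] [-0.5513 -0.0847]
round top [0.5952 0.1969 0.096 ] [-0.0072  0.2301] [-0.1831 -0.0352]
square top [ 0.5835 -0.1219  0.1028] [ 0.0175 -0.6514] [0.441  0.0848]
```

```bash
python3 - <<'E'
import cv2,numpy as np
t=cv2.imread("pics/top0.png");s=cv2.imread("pics/side0.png")
z=lambda a,y,x,h,w:cv2.resize(a[y:y+h,x:x+w],None,fx=10,fy=10,interpolation=cv2.INTER_CUBIC)
a=np.hstack([z(t,212,275,28,40),z(t,140,290,28,40)])
b=np.hstack([z(s,188,320,30,40),z(s,188,270,30,40)])
cv2.imwrite("pics/z2.png",np.vstack([a,b]))
E
```

```text
(no output)
```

View pics/z2.png

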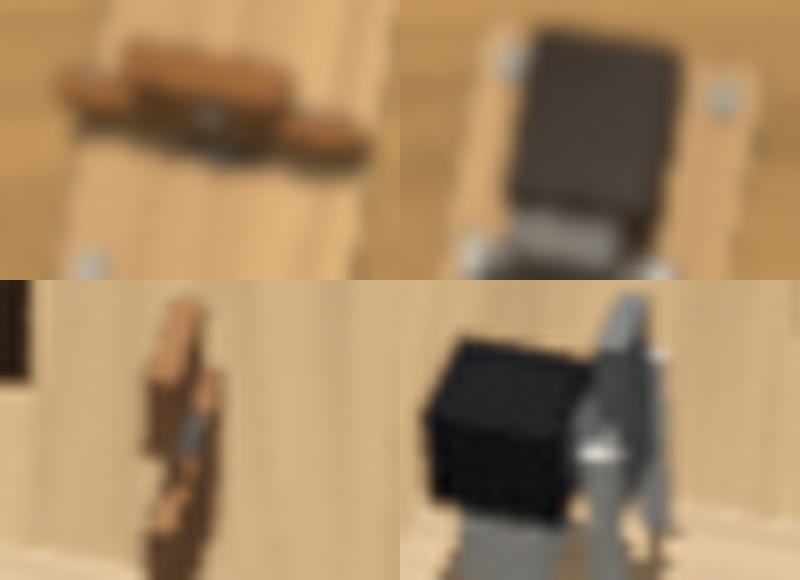

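```bash
python3 - <<'E'
from h import *
np.set_printoptions(precision=4,suppress=True)
g=lambda x,y,ox,oy:np.array([(x+.5)/10-.5+ox,(y+.5)/10-.5+oy])
print('cams',ray('top',0,0)[0],ray('side',0,0)[0])
C=np.array([.5961,.0296]);th=np.radians(-11.6);ex=np.array([np.cos(th),np.sin(th)]);ey=np.array([-ex[1],ex[0]])
for n,a,b,z in[('handle',g(207,69,275,212),g(176,60,320,188),.158),('tab',g(567,228,250,140),g(625,40,230,188),.130)]:
    X=tri(a,b);print(n,X,proj('top',X)-a)
    for q,c in(('top',a),('side',b)):
        P=onz(q,c,z);d=P[:2]-C;print(q,P,d@ex,d@ey)
P=onz('top',g(599,120,250,140),.093);d=P[:2]-C;print('cam',P,d@ex,d@ey)
E
```

```text
cams [ 0.4081 -0.012   1.2792] [0.497  1.1628 1.1261]
handle [0.509  0.0464 0.1553] [-0.0143  0.361 ]
top [0.5097 0.0462 0.158 ] -0.08799433022724357 -0.0011336575057922355
side [0.5081 0.0496 0.158 ] -0.09020397415403178 0.001872389429763503
tab [0.6601 0.0155 0.1294] [-0.0191  0.7796]
top [0.6621 0.0154 0.13  ] 0.0674883322537378 -0.0006540272220106261
side [0.6581 0.0167 0.13  ] 0.06328393934831028 -0.0001368345755620114
cam [0.7006 0.0067 0.093 ] 0.106959265074188 -0.0013949246377335709
```

```bash
python3 - <<'E'
from h import *
np.set_printoptions(precision=4,suppress=True)
M=R.from_rotvec([-0.35844331,2.03379507,-2.03009258]).as_matrix();print(M)
th=np.radians(-11.6)
for s in(1,-1):
  z=s*np.array([np.cos(th),np.sin(th),0]);y=np.array([0,0,-1.]);x=np.cross(y,z)
  W=np.c_[x,y,z]; print(s,'rel rotvec deg',np.degrees(R.from_matrix(M.T@W).as_rotvec()))
p=np.array([.23049876,-.63379242,.23031212])
print(M.T@(np.array([.6597,.016,.23])-p))
E
```

```text
[[-0.9398 -0.0007  0.3418]
 [-0.3418  0.0017 -0.9398]
 [ 0.0001 -1.     -0.0018]]
1 rel rotvec deg [  0.0989 -58.4148  -0.0486]
-1 rel rotvec deg [  0.0566 121.5851   0.1151]
[-0.6254  0.0011 -0.464 ]
```

Request:
drive_tool:
  series:
    - [-36,0,-27,0,-4,0,85]
    - [-72,0,-54,0,-8,0,85]
    - [-108,0,-81,0,-12,0,85]
    - [-144,0,-108,0,-16,0,85]
    - [-180,0,-135,0,-20,0,85]
  squeeze: 40

```text
clock: 0.6
tcp_pos: [0.3541, -0.4437, 0.2303]
orientation: [-0.664, 1.817, -1.813]
contact_force: [0.5, -0.6, -0.5]
grip_width: 0.0848
```

```bash
cat > go.py <<'E'
import sys
from h import *
from bench import r
np.set_printoptions(precision=4,suppress=True)
def rel(p,jawdeg):
    o=r.get_obs();M=R.from_rotvec(o['orientation']).as_matrix();th=np.radians(jawdeg)
    z=np.array([np.cos(th),np.sin(th),0]);y=np.array([0,0,-1.]);W=np.c_[np.cross(y,z),y,z]
    print('t',o['clock'],'tcp',o['tcp_pos'],'jaw',np.degrees(np.arctan2(M[1,2],M[0,2])),'w',o['grip_width'],'F',o['contact_force'],'Mz',o['moment'][2],'q',o['joints'])
    print('rel mm',1000*M.T@(np.array(p)-o['tcp_pos']),'rot',np.degrees(R.from_matrix(M.T@W).as_rotvec()))
if __name__=='__main__':
    a=[float(v) for v in sys.argv[1:]]; rel(a[:3],a[3])
E
python3 go.py .6597 .016 .23 -11.6
```

```text
t 0.6 tcp [ 0.3541 -0.4437  0.2303] jaw -49.85182122225246 w 0.08476877108579899 F [ 0.483  -0.6055 -0.5402] Mz 0.016509037297220676 q [ 0.8911  0.3085 -0.1275  1.8096  0.0444  1.0284 -0.1236]
rel mm [-529.9836    0.8434 -154.2936] rot [  0.1095 -38.2518  -0.0594]
```

Request:
drive_tool:
  series:
    - [-44,0,-13,0,-5,0,85]
    - [-88,0,-26,0,-10,0,85]
    - [-132,0,-39,0,-15,0,85]
    - [-176,0,-52,0,-20,0,85]
    - [-220,0,-65,0,-25,0,85]

```text
clock: 1.1
tcp_pos: [0.4808, -0.2504, 0.2304]
orientation: [-0.974, 1.521, -1.517]
contact_force: [-0.2, -1.4, 1.0]
grip_width: 0.0849
```

```bash
python3 go.py .6597 .016 .23 -11.6
```

```text
t 1.1 tcp [ 0.4808 -0.2504  0.2304] jaw -24.65766190901755 w 0.0849223750000805 F [-0.1737 -1.3829  0.9892] Mz -0.04150605953966204 q [ 0.6302  0.2812 -0.3173  1.8565  0.1002  1.0215 -0.1584]
rel mm [-316.7743    0.6152   51.4686] rot [  0.1161 -13.0577  -0.0759]
```

Request:
drive_tool:
  series:
    - [-44,0,7,0,-2.6,0,85]
    - [-88,0,14,0,-5.2,0,85]
    - [-132,0,21,0,-7.8,0,85]
    - [-176,0,28,0,-10.4,0,85]
    - [-220,0,36,0,-13,0,85]

```text
clock: 1.6
tcp_pos: [0.6057, -0.064, 0.2302]
orientation: [-1.108, 1.359, -1.354]
contact_force: [0.5, -1.2, -0.3]
grip_width: 0.0851
```

```bash
python3 go.py .6597 .016 .23 -11.6
```

```text
t 1.6 tcp [ 0.6057 -0.064   0.2302] jaw -11.562753937006317 w 0.08505590998345612 F [ 0.4811 -1.1587 -0.3414] Mz -0.02228929237774601 q [ 0.3302  0.4059 -0.4287  1.6957  0.1849  1.0825 -0.3571]
rel mm [-89.2002   0.2625  36.866 ] rot [ 0.1402  0.0372 -0.0693]
```

Now above the tab, then a stop to look before descending.

Request:
drive_tool:
  series:
    - [-35,0,15,0,0,0,60]
    - [-70,0,29,0,0,0,50]
    - [-89,0,37,0,0,0,50]
    - [-89,0,37,0,0,0,50]

```text
clock: 2.0
tcp_pos: [0.6604, 0.0203, 0.2296]
orientation: [-1.109, 1.357, -1.348]
contact_force: [-0.0, -0.2, -0.5]
grip_width: 0.0501
```

```bash
python3 go.py .6597 .016 .102 -11.6; python3 - <<'E'
from bench import r
import cv2,numpy as np
a=r.grab_frame("top")["frame"][120:250,220:360];b=r.grab_frame("side")["frame"][120:250,240:380]
cv2.imwrite("pics/z3.png",cv2.resize(np.hstack([a,b]),None,fx=2.85,fy=2.85*1.5,interpolation=cv2.INTER_CUBIC) if 0 else cv2.resize(np.hstack([a,b]),None,fx=2.85,fy=2.85,interpolation=cv2.INTER_CUBIC))
E
```

```text
t 2.0 tcp [0.6604 0.0203 0.2296] jaw -11.250646050117224 w 0.05008039826609952 F [-0.0426 -0.2417 -0.5381] Mz 0.014836124208721295 q [ 0.1857  0.4936 -0.4369  1.5671  0.2181  1.1319 -0.4951]
rel mm [  4.8429 127.5578   0.561 ] rot [ 0.1944  0.349  -0.2082]
```

View pics/z3.png

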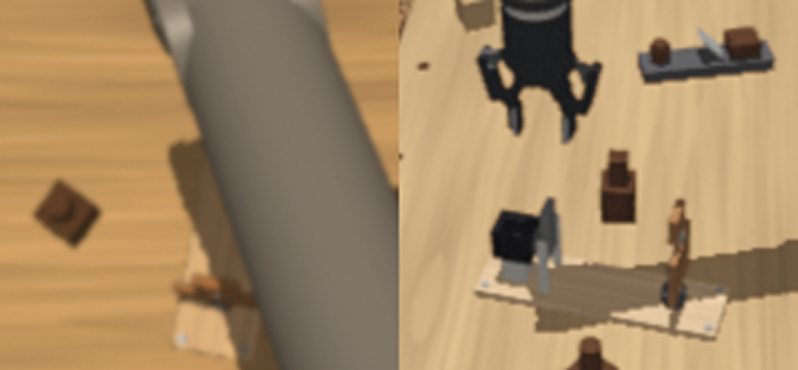

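Side view: fingers straddle the tab column at about (545,205). I descend to just above it.

Request:
drive_tool:
  series:
    - [3,30,0,0,0.3,0,50]
    - [5,58,0,0,0.3,0,50]
    - [5,78,0,0,0.3,0,50]
    - [5,80,0.5,0,0.3,0,50]

```text
clock: 2.5
tcp_pos: [0.6559, 0.008, 0.1465]
orientation: [-1.111, 1.368, -1.358]
contact_force: [-0.8, -0.7, -0.8]
grip_width: 0.05
```

```bash
python3 go.py .6597 .016 .100 -11.6; python3 - <<'E'
from bench import r
import cv2,numpy as np
b=r.grab_frame("side")["frame"][150:250,250:370]
cv2.imwrite("pics/z4.png",cv2.resize(b,None,fx=6,fy=6,interpolation=cv2.INTER_CUBIC))
E
```

```text
t 2.5 tcp [0.6559 0.008  0.1465] jaw -11.968443149335005 w 0.05003200759017358 F [-0.8457 -0.6746 -0.7831] Mz -0.005359687850830458 q [ 0.1847  0.5683 -0.4119  1.649   0.2595  0.9885 -0.524 ]
rel mm [-8.7568 46.4328  2.4838] rot [ 0.5286 -0.3678  0.1379]
```

View pics/z4.png

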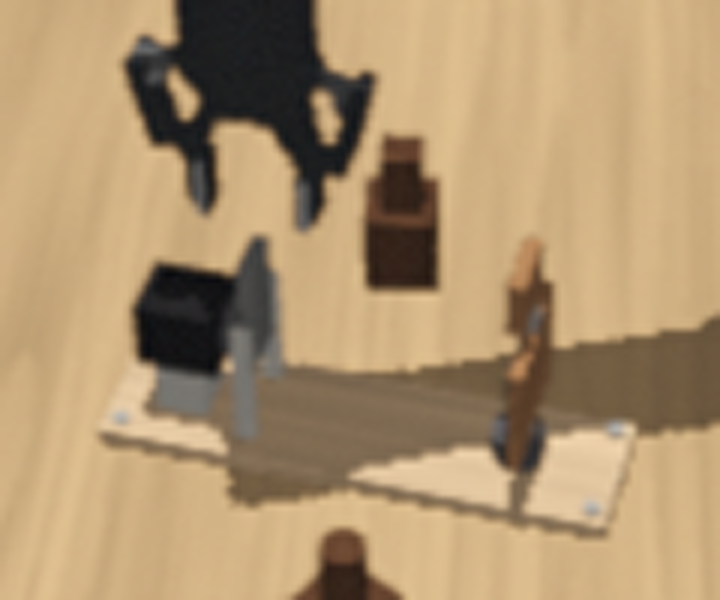

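The fingers straddle the tab (grey, top at about (257,240)) in rig x, but the arm sits 9 mm off in tool x. I correct that first, then descend with settling rows.

Request:
drive_tool:
  series:
    - [-9,2,2.5,0.5,-0.4,0,50]
    - [-9,15,2.5,0.5,-0.4,0,50]
    - [-9,28,2.5,0.5,-0.4,0,50]
    - [-9,28,2.5,0.5,-0.4,0,50]
    - [-9,28,2.5,0.5,-0.4,0,50]

```text
clock: 3.05
tcp_pos: [0.6609, 0.0167, 0.1195]
orientation: [-1.108, 1.355, -1.358]
contact_force: [0.9, 0.2, -0.3]
grip_width: 0.0504
```

```bash
python3 go.py .6597 .016 .101 -11.6
```

```text
t 3.05 tcp [0.6609 0.0167 0.1195] jaw -11.548677195281817 w 0.0503800974540871 F [ 0.8952  0.1691 -0.2888] Mz -0.023063716150483516 q [ 0.1645  0.6011 -0.4041  1.6628  0.2823  0.9355 -0.5465]
rel mm [ 0.9084 18.4589 -1.0587] rot [-0.0503  0.0513  0.1004]
```

Request:
drive_tool:
  series:
    - [1,10,-1,0,0,0,50]
    - [1,18.5,-1,0,0,0,50]
    - [1,18.5,-1,0,0,0,50]
    - [1,18.5,-1,0,0,0,30]
    - [1,18.5,-1,0,0,0,30]

```text
clock: 3.55
tcp_pos: [0.66, 0.016, 0.1012]
orientation: [-1.107, 1.354, -1.358]
contact_force: [0.6, -0.1, 0.8]
grip_width: 0.0299
```

```bash
python3 go.py .6597 .016 .101 -11.6; python3 - <<'E'
from bench import r
import cv2,numpy as np
b=r.grab_frame("side")["frame"][170:250,260:360]
cv2.imwrite("pics/z5.png",cv2.resize(b,None,fx=7,fy=7,interpolation=cv2.INTER_CUBIC))
E
```

```text
t 3.55 tcp [0.66   0.016  0.1012] jaw -11.549227037313713 w 0.02989815765275763 F [ 0.5903 -0.1209  0.76  ] Mz -0.014367240566297523 q [ 0.1613  0.6206 -0.3978  1.6768  0.2935  0.9029 -0.5546]
rel mm [ 0.0394  0.2021 -0.2806] rot [-0.0732  0.0507  0.0887]
```

View pics/z5.png

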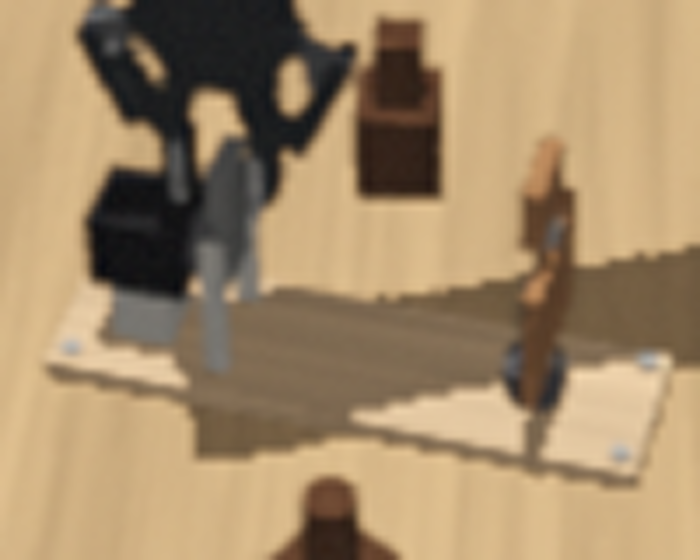

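The fingers sit either side of the tab (fingers at columns 180 and 265, tab at 230), so I close.

Request:
drive_tool:
  series:
    - [0,0,0,0,0,0,18]
    - [0,0,0,0,0,0,8]
    - [0,0,0,0,0,0,8]
    - [0,0,0,0,0,0,8]
    - [0,0,0,0,0,0,8]
  squeeze: 40

```text
clock: 4.1
tcp_pos: [0.6593, 0.0162, 0.1014]
orientation: [-1.109, 1.355, -1.357]
contact_force: [-5.5, 1.3, 4.3]
grip_width: 0.0114
```

```bash
python3 go.py .6597 .016 .146 -11.6
```

```text
t 4.1 tcp [0.6593 0.0162 0.1014] jaw -11.53183040489743 w 0.01137601643107732 F [-5.4761  1.2883  4.2794] Mz 0.008809715443435666 q [ 0.1612  0.6199 -0.3982  1.6774  0.293   0.9041 -0.5545]
rel mm [  0.2274 -44.581    0.4831] rot [-0.003   0.0682  0.1057]
```

Request:
drive_tool:
  series:
    - [0,-8,-0.5,0,0,0,8]
    - [0,-17,-0.5,0,0,0,8]
    - [0,-26,-0.5,0,0,0,8]
    - [0,-34,-0.5,0,0,0,8]
    - [0,-36,-0.5,0,0,0,8]

```text
clock: 4.6
tcp_pos: [0.6591, 0.0163, 0.1387]
orientation: [-1.108, 1.354, -1.358]
contact_force: [0.3, -0.1, -3.9]
grip_width: 0.0113
```

```bash
python3 go.py .6597 .016 .146 -11.6
```

```text
t 4.6 tcp [0.6591 0.0163 0.1387] jaw -11.540225481110719 w 0.011270298167228516 F [ 0.2927 -0.0717 -3.8504] Mz 0.07440809515117403 q [ 0.1707  0.577  -0.4112  1.6546  0.2709  0.9661 -0.5376]
rel mm [ 0.1803 -7.2724  0.6287] rot [-0.0703  0.0597  0.1035]
```

Request:
drive_tool:
  series:
    - [0,-2,0,0,0,0,8]
    - [0,-4,0,0,0,0,8]
    - [0,-5,0,0,0,0,8]
    - [0,-5,0,0,0,0,8]

```text
clock: 5.0
tcp_pos: [0.6592, 0.0163, 0.1439]
orientation: [-1.108, 1.354, -1.358]
contact_force: [0.3, -0.2, 0.2]
grip_width: 0.0113
```

Request:
drive_tool:
  series:
    - [0,-1.5,0,0,0,0,8]
    - [0,-3,0,0,0,0,8]
    - [0,-3,0,0,0,0,8]

```text
clock: 5.3
tcp_pos: [0.6591, 0.0163, 0.1465]
orientation: [-1.108, 1.355, -1.358]
contact_force: [2.1, 0.0, -6.2]
grip_width: 0.0114
```

Request:
drive_tool:
  series:
    - [0,-1.5,0,0,0,0,8]
    - [0,-3,0,0,0,0,8]
    - [0,-3,0,0,0,0,8]
    - [0,-3,0,0,0,0,8]

```text
clock: 5.7
tcp_pos: [0.6587, 0.0163, 0.1468]
orientation: [-1.109, 1.356, -1.357]
contact_force: [8.9, 1.2, -21.2]
grip_width: 0.0114
```

Hard stop reached: 45.4 mm travelled, force rose to 21 N, and the tool no longer moves. I relax, then open.

Request:
drive_tool:
  series:
    - [0,-0.3,0,0,0,0,8]
    - [0,-0.3,0,0,0,0,8]
    - [0,-0.3,0,0,0,0,25]
    - [0,-0.3,0,0,0,0,40]
    - [0,-0.3,0,0,0,0,45]

```text
clock: 6.2
tcp_pos: [0.659, 0.0163, 0.148]
orientation: [-1.108, 1.355, -1.357]
contact_force: [0.1, -0.0, 0.1]
grip_width: 0.0449
```

```bash
python3 go.py .6597 .016 .25 -11.6; python3 - <<'E'
from bench import r
import cv2,numpy as np
b=r.grab_frame("side")["frame"][150:250,250:370]
cv2.imwrite("pics/z6.png",cv2.resize(b,None,fx=6,fy=6,interpolation=cv2.INTER_CUBIC))
E
```

```text
t 6.2 tcp [0.659  0.0163 0.148 ] jaw -11.53039254481982 w 0.044928683129225475 F [ 0.0853 -0.002   0.1328] Mz -0.012086763728219445 q [ 0.1733  0.5672 -0.4145  1.6474  0.2648  0.9828 -0.5325]
rel mm [   0.3243 -101.9828    0.7817] rot [-0.0262  0.0696  0.0771]
```

View pics/z6.png

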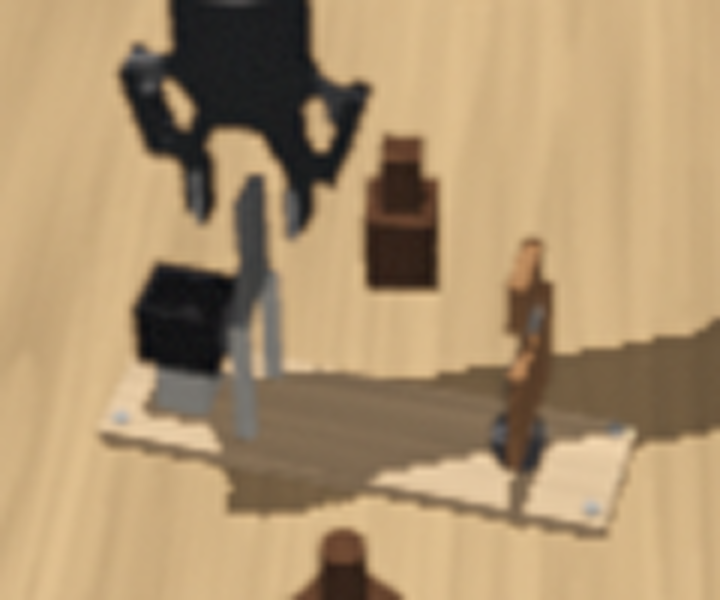

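Cap up: tab top moved from (257,240) to (253,178), and it stayed after release. I retreat upward.

Request:
drive_tool:
  series:
    - [0,-20,0.5,0,0,0,50]
    - [0,-55,0.5,0,0,0,50]
    - [0,-90,0.5,0,0,0,50]
    - [0,-95,-10,0,0,0,50]
    - [0,-95,-30,0,0,0,50]

```text
clock: 6.75
tcp_pos: [0.6308, 0.0224, 0.2449]
orientation: [-1.104, 1.353, -1.359]
contact_force: [-0.5, -0.3, 0.2]
grip_width: 0.0501
```

```bash
python3 go.py .5084 .047 .20 -11.6
```

```text
t 6.75 tcp [0.6308 0.0224 0.2449] jaw -11.588483278074472 w 0.050061056917991696 F [-0.4825 -0.3039  0.219 ] Mz 0.04508398474309914 q [ 0.1962  0.4288 -0.4475  1.6301  0.203   1.1247 -0.5055]
rel mm [   0.509    44.3328 -125.0319] rot [-0.2524  0.0115  0.0095]
```

Request:
drive_tool:
  series:
    - [0,0,-40,0,0,0,50]
    - [0,0,-80,0,0,0,50]
    - [0.5,10,-115,0,0,0,50]
    - [0.5,40,-125,0,0,0,50]
    - [0.5,44,-125,0,0,0,50]

```text
clock: 7.25
tcp_pos: [0.5047, 0.0467, 0.198]
orientation: [-1.11, 1.355, -1.358]
contact_force: [0.0, 0.2, -0.1]
grip_width: 0.0502
```

Request:
drive_tool:
  series:
    - [0,0,0,0,0,0,50]
    - [0,0,0,0,0,0,50]

```text
clock: 7.45
tcp_pos: [0.5055, 0.0465, 0.1986]
orientation: [-1.109, 1.355, -1.358]
contact_force: [1.0, 0.5, 0.3]
grip_width: 0.0497
```

```bash
python3 go.py .5084 .047 .121 -11.6; python3 - <<'E'
from bench import r
import cv2,numpy as np
b=r.grab_frame("side")["frame"][150:250,270:390]
cv2.imwrite("pics/z7.png",cv2.resize(b,None,fx=6,fy=6,interpolation=cv2.INTER_CUBIC))
b=r.grab_frame("top")["frame"][130:260,220:380]
cv2.imwrite("pics/z7t.png",cv2.resize(b,None,fx=4.6,fy=4.6,interpolation=cv2.INTER_CUBIC))
E
```

```text
t 7.45 tcp [0.5055 0.0465 0.1986] jaw -11.544098083050546 w 0.04966310035589485 F [1.0442 0.5167 0.3068] Mz -0.016168010892734508 q [ 0.2038  0.2806 -0.4931  1.9575  0.1654  0.9432 -0.5722]
rel mm [-1.2258 77.5587  2.7815] rot [-0.0015  0.0559  0.1438]
```

View pics/z7.png

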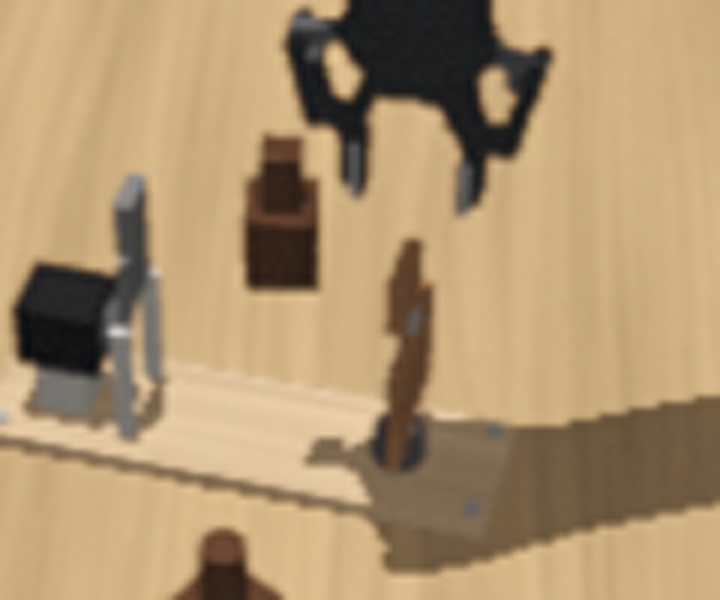

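View pics/z7t.png

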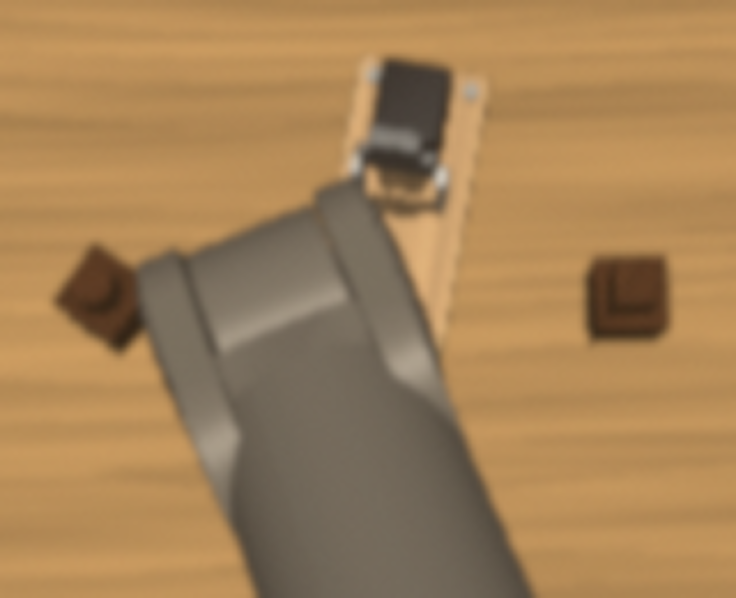

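The fingers straddle the handle (handle at (405,245), fingers at columns 352 and 468). I descend.

Request:
drive_tool:
  series:
    - [-1,20,3,0,0,0,50]
    - [-1,45,3,0,0,0,50]
    - [-1,68,3,0,0,0,50]
    - [-1,77,3,0,0,0,40]
    - [-1,77,3,0,0,0,30]

```text
clock: 8.05
tcp_pos: [0.5091, 0.0468, 0.1213]
orientation: [-1.109, 1.356, -1.358]
contact_force: [-0.6, 0.6, -0.3]
grip_width: 0.03
```

Request:
drive_tool:
  series:
    - [0,0,0,0,0,0,30]
    - [0,0,0,0,0,0,30]

```text
clock: 8.25
tcp_pos: [0.5101, 0.047, 0.1225]
orientation: [-1.107, 1.355, -1.358]
contact_force: [0.1, -0.3, 0.4]
grip_width: 0.03
```

```bash
python3 go.py .5084 .047 .121 -11.6; python3 - <<'E'
from bench import r
import cv2,numpy as np
b=r.grab_frame("side")["frame"][170:250,280:380]
cv2.imwrite("pics/z8.png",cv2.resize(b,None,fx=7,fy=7,interpolation=cv2.INTER_CUBIC))
E
```

```text
t 8.25 tcp [0.5101 0.047  0.1225] jaw -11.56871698889263 w 0.030003985740241122 F [ 0.117  -0.2655  0.3983] Mz -0.03592290763762784 q [ 0.1669  0.3903 -0.463   2.0159  0.2452  0.7875 -0.6422]
rel mm [ 0.3287  1.4498 -1.7102] rot [-0.0866  0.0312  0.0913]
```

View pics/z8.png

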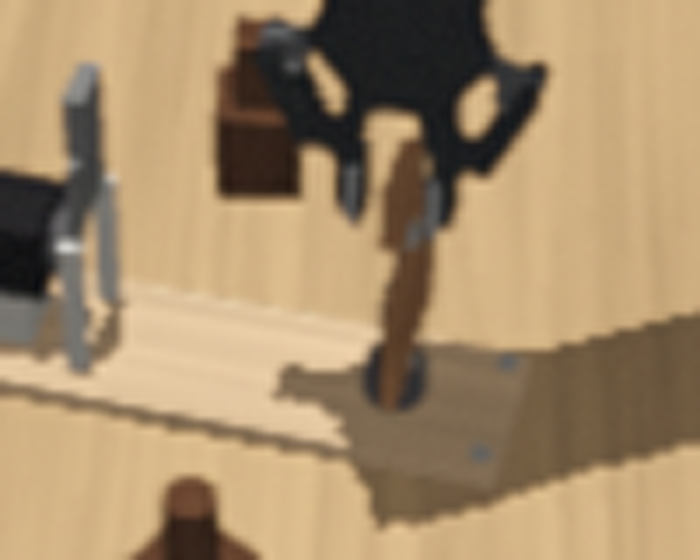

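Handle is between the fingers, slightly towards the robot-side finger. I shift 1.7 mm and close.

Request:
drive_tool:
  series:
    - [0.3,1,-1.7,0,0,0,22]
    - [0.3,1,-1.7,0,0,0,16]
    - [0.3,1,-1.7,0,0,0,8]
    - [0.3,1,-1.7,0,0,0,8]
    - [0.3,1,-1.7,0,0,0,8]
  squeeze: 50

```text
clock: 8.8
tcp_pos: [0.508, 0.0471, 0.1219]
orientation: [-1.108, 1.355, -1.358]
contact_force: [-2.6, -0.4, 6.4]
grip_width: 0.0112
```

```bash
python3 go.py .5084 .047 .121 -11.6
```

```text
t 8.8 tcp [0.508  0.0471 0.1219] jaw -11.569645192816957 w 0.011243903385338653 F [-2.6401 -0.3703  6.3616] Mz -0.022366205608078248 q [ 0.1666  0.3884 -0.4634  2.0207  0.2451  0.7851 -0.6436]
rel mm [-0.0221  0.8843  0.3788] rot [-0.0666  0.0303  0.1153]
```

```bash
python3 - <<'E'
import cv2,numpy as np
t=cv2.imread("pics/top0.png");s=cv2.imread("pics/side0.png")
z=lambda a,y,x,h,w:cv2.resize(a[y:y+h,x:x+w],None,fx=14,fy=14,interpolation=cv2.INTER_CUBIC)
a=np.hstack([z(t,180,229,28,28),z(s,236,293,28,28)])
cv2.imwrite("pics/z9.png",np.clip(a.astype(float)*1.6,0,255).astype(np.uint8))
E
```

```text
(no output)
```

View pics/z9.png

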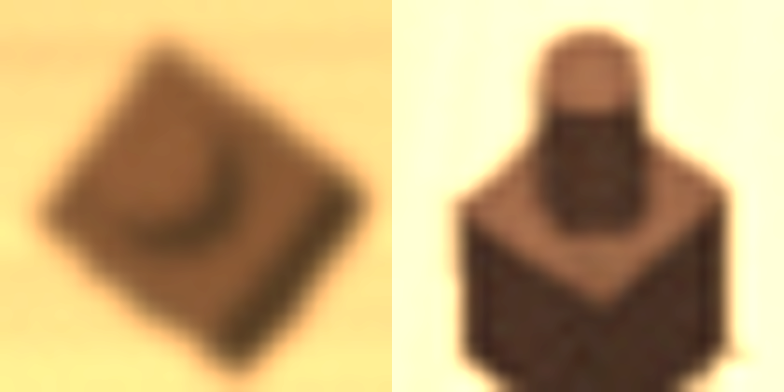

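```bash
python3 - <<'E'
from h import *
np.set_printoptions(precision=4,suppress=True)
g=lambda x,y,ox,oy:np.array([(x+.5)/14-.5+ox,(y+.5)/14-.5+oy])
a=g(163,172,229,180);b=g(200,75,293,236);ab=g(194,198,229,180);bb=g(200,198,293,236)
C=np.array([.508,.0473])
for n,P in[('tri',tri(a,b)),('top95',onz('top',a,.095)),('side95',onz('side',b,.095)),('tri55',tri(ab,bb)),('top55',onz('top',ab,.055)),('side55',onz('side',bb,.055))]:
    d=P[:2]-C; f=np.degrees(np.arctan2(d[1],d[0])); print(n,P,'dir',f,'mirror',(f+11.6)/2,'dist',np.hypot(*d))
E
```

```text
tri [0.5937 0.1992 0.0906] dir 60.5581870741164 mirror 36.0790935370582 dist 0.17440751857869477
top95 [0.5923 0.1984 0.095 ] dir 60.85751795322805 mirror 36.228758976614024 dist 0.17303886307456345
side95 [0.594  0.2031 0.095 ] dir 61.09487598864982 mirror 36.347437994324906 dist 0.17797143345393063
tri55 [0.5943 0.1999 0.0515] dir 60.500136718436956 mirror 36.05006835921848 dist 0.17532797910671816
top55 [0.593  0.1993 0.055 ] dir 60.78085741654001 mirror 36.190428708270005 dist 0.17417299349068618
side55 [0.5947 0.2029 0.055 ] dir 60.877213845964356 mirror 36.23860692298218 dist 0.1781692798424235
```

Target mirror angle is about 36.1° (jaw heading +24.5°), with all the estimates within 0.3°. I turn about tool −y in stages.

Request:
drive_tool:
  series:
    - [0,0,0,0,-4,0,8]
    - [0,0,0,0,-8,0,8]
    - [0,0,0,0,-12,0,8]
    - [0,0,0,0,-16,0,8]
    - [0,0,0,0,-18,0,8]

```text
clock: 9.3
tcp_pos: [0.5078, 0.0471, 0.1219]
orientation: [-1.263, 1.123, -1.126]
contact_force: [-1.8, 0.4, 1.5]
grip_width: 0.0114
```

```bash
python3 go.py .508 .0473 .121 24.5
```

```text
t 9.3 tcp [0.5078 0.0471 0.1219] jaw 6.562928991000961 w 0.01140863659192428 F [-1.8343  0.4481  1.4967] Mz -0.07485397912678551 q [ 0.2232  0.4003 -0.5335  2.0172  0.2843  0.7958 -0.3622]
rel mm [-0.2243  0.9275  0.2366] rot [  0.0154 -17.9371   0.1289]
```

Request:
drive_tool:
  series:
    - [0,0,0,0,-4,0,8]
    - [0,0,0,0,-8,0,8]
    - [0,0,0,0,-12,0,8]
    - [0,0,0,0,-16,0,8]
    - [0,0,0,0,-17.9,0,8]

```text
clock: 9.8
tcp_pos: [0.5076, 0.047, 0.1219]
orientation: [-1.384, 0.887, -0.889]
contact_force: [-1.6, -0.7, 1.1]
grip_width: 0.0115
```

Request:
drive_tool:
  series:
    - [0,0,0,0,0,0,8]
    - [0,0,0,0,0,0,8]

```text
clock: 10.0
tcp_pos: [0.5075, 0.047, 0.1219]
orientation: [-1.384, 0.888, -0.89]
contact_force: [-1.7, 1.1, 0.7]
grip_width: 0.0114
```

```bash
python3 go.py .508 .0473 .121 24.5; python3 - <<'E'
from bench import r
import cv2,numpy as np
S=r.grab_frame("side")["frame"];Tt=r.grab_frame("top")["frame"]
cv2.imwrite("pics/side_end.png",S);cv2.imwrite("pics/top_end.png",Tt)
cv2.imwrite("pics/z10.png",cv2.resize(S[170:260,280:380],None,fx=6.6,fy=6.6,interpolation=cv2.INTER_CUBIC))
E
```

```text
t 10.0 tcp [0.5075 0.047  0.1219] jaw 24.501497431264298 w 0.011424270434516508 F [-1.6921  1.0512  0.7352] Mz -0.047578723324222014 q [ 0.2789  0.4141 -0.6034  2.0141  0.3245  0.8077 -0.0849]
rel mm [-0.0832  0.9214  0.5658] rot [0.0562 0.0016 0.118 ]
```

View pics/z10.png

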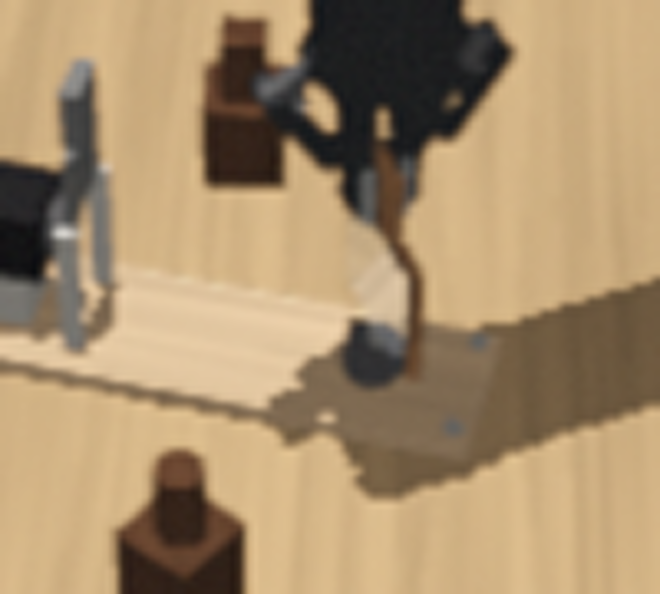

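View pics/top_end.png

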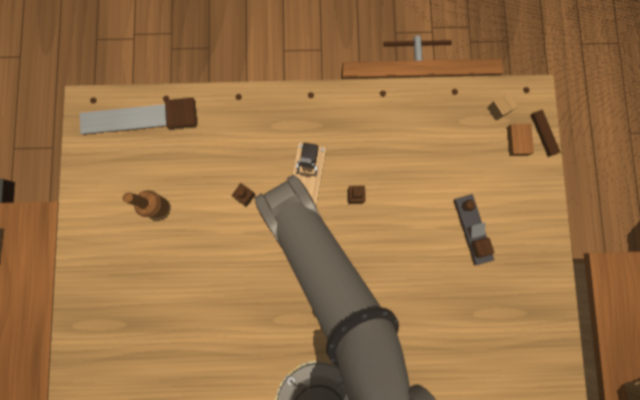

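```bash
python3 - <<'E'
from h import *
np.set_printoptions(precision=2,suppress=True)
e=cv2.imread("pics/side_end.png");
for m in (20.5,24.5,28.5):
    t=np.radians(m); n=np.array([np.cos(t),np.sin(t)]);y=np.array([-n[1],n[0]])
    o=[]
    for z in(.111,.039):
        for k in(0,-.008): # front face, back
            P=np.array([.508,.0473])+y*.042+n*k; o.append((proj('side',[*P,z])-np.array([280,170]))*6.6)
    print(m,*o)
# blanks and others unchanged?
for n,box in(('top',[(180,229,28,28),(180,343,28,28),(180,120,45,55),(190,450,80,50)]),):
    a=cv2.imread(f"pics/{n}0.png").astype(int);b=cv2.imread(f"pics/{n}_end.png").astype(int)
    for y,x,h,w in box: print(np.abs(a-b)[y:y+h,x:x+w].mean(), np.abs(a-b)[y:y+h,x:x+w].max())
a=cv2.imread("pics/side0.png").astype(int);b=e.astype(int)
for y,x,h,w in[(236,293,32,28),(172,307,28,18),(278,290,66,36),(125,320,25,55)]: print(np.abs(a-b)[y:y+h,x:x+w].mean(),np.abs(a-b)[y:y+h,x:x+w].max())
E
```

```text
20.5 [402.61 279.47] [418.15 276.19] [398.06 383.78] [413.12 380.49]
24.5 [408.24 278.13] [423.35 274.11] [403.51 382.44] [418.16 378.4 ]
28.5 [413.69 276.52] [428.3  271.78] [408.8  380.82] [422.97 376.06]
4.836734693877551 86
3.7023809523809526 9
4.4474074074074075 9
4.5361666666666665 9
3.316220238095238 6
9.216269841269842 180
3.535072951739618 7
35.36218181818182 181
```

```bash
python3 go.py .508 .0473 .121 24.5; python3 -c "
from bench import r
print(abs(r.get_obs()['qvel']).max()); print(r.hand_in()); "
```

```text
t 10.1 tcp [0.5075 0.047  0.1219] jaw 24.518866311481332 w 0.01108213381418278 F [-1.0328  0.0242  0.8688] Mz -0.016688878737505502 q [ 0.2787  0.4142 -0.6032  2.014   0.3245  0.8078 -0.0846]
rel mm [-0.0839  0.9064  0.5578] rot [0.0613 0.0189 0.1203]
0.004490422850891847
the job is handed in; nothing more can be done
None
```

I lifted the dust cap to its stop and turned the mirror about 36.1° (0.63 rad) counter-clockwise towards the round tenon. I handed in at 10.1 s, still gripping the handle; no verdict was reported.

- **Cap:** it rose 45.4 mm until the pull reached 21 N and the tool stopped moving. Pictures after release show it still up.
- **Mirror angle:** the jaw heading reads 24.5°, against a target of about 24.5°. My estimates of the target mirror angle from the two views agreed within 0.3°. The frame edge in the side picture fits too, but that only checks the angle to about 2°.
- **Hold:** the grip is on the handle (11.1 mm opening, 50 N set), the contact force is under 2 N and the joints are practically still.
- **Other objects:** the mallet, the plane and the square blank are unchanged in the top view against the start, and the round blank in the side view. Three other comparison crops differed, which I put down to the arm or gripper covering part of them:
  - the round blank from above
  - the square blank from the side
  - the plane from the side
- **Disagreements:** two early height picks were off, the handle top by 10 mm and the tab top by about 8 mm. Re-picking the face centres brought both within 3 mm. The two views still differ by 4–5 mm on the tenon's place, mostly along the sight line.

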